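Clamp the mended salt box

TASK

The wooden salt box has just been glued and stands between the open jaws of the one-hand bar clamp that lies on the worktop, but a spice jar is in the far jaw's way. Take the jar out and stand it upright on the worktop, clear of the clamp; then pump the clamp's trigger, squeezing it against the handle and letting it spring back, until the box is held between both jaw pads. Finish while still holding the trigger squeezed, firmly enough that both pads press on the box but gently enough not to crush its thin sides; keep the box upright on the worktop and leave the other things where they are.

Things in the scene. Friction and masses are not known exactly. Their poses are not given: they have to be found in the camera images.
- clamp: One-hand ratchet bar clamp, black and grey plastic, toothed steel bar, lying flat, loose, 33 mm high, 0.5 kg. Origin: on the worktop under the bar, mid-housing. +y runs along the bar from near jaw to far jaw; the jaws stick out 97 mm to +x, handle and trigger to -x (to the robot). Housing x -24..24, y -32..26 mm. Bar x -9..9, z 12..22; its tail comes out to -y.
- clamp_grip (a point): Where to squeeze: midway between handle back and trigger front at rest, 80 mm to -x and 2 mm to -y of the clamp's origin, 18 mm up. Fingers come from above and close along the clamp's y. In the clamp's mm: handle x -40..-104 (thicker butt to -129), y -34..-12, z 4..31; trigger here y 16..30, z 8..28. Together 64 mm across at rest, 38 fully squeezed.
- free_spot (a point): Middle of the empty worktop in front of the bar, towards the robot and left of the trigger: 75 mm to -x and 195 mm to +y of the clamp's origin, on the worktop. Nothing stands within 45 mm of it; outside the clamp.
- trigger (a joint): Trigger, a lever pinned in the near jaw 140 mm from the grip point: 0 at rest, 0.18 rad fully squeezed against its stop (25 mm at the grip point). A weak spring brings it back when released: it takes 1.5 N at the grip point to start it, 2.2 N at the end, plus 1 N to draw the jaw along. Either finger may have to spend up to 4 N more on sliding the loose clamp.
- clamp_bar (a joint): Travel of bar and far jaw, m: 0 open, grows closing, to 0.11. A full stroke draws it 10.5 mm (three teeth; less if the trigger is not let quite back); the ratchet holds it on release, within 3.5 mm. When the jaw meets the box the trigger stops part way; the pads then press about twice the squeeze less 10 N (14 N: about 18). Let go, the ratchet slackens, the pads press no more: keep squeezing.
- trigger_lever: The lever of the trigger that the finger presses; its origin is the trigger's pin, in the near jaw. Read the joint instead of this pose.
- near_pad: Dark rubber pad of the near jaw, 44 mm along x, 28 mm high; its origin is the clamp's origin (see its point).
- far_pad: Dark rubber pad of the far jaw, 44 mm along x, 28 mm high; its origin lies at the clamp's origin when the jaw is fully open (see its point).
- near_pad_face (a point): Middle of the near pad's face, which looks to the clamp's +y.
- far_pad_face (a point): Middle of the far pad's face, which looks to the clamp's -y; it comes closer as the trigger is pumped.
- salt_box: Loose wooden salt box with a flat lid and a small knob, 98 x 96 x 109 mm (its side walls, which the pads meet, are 90 mm apart along the clamp's y), 0.5 kg. Origin: centre of its underside; z up. It stands 1 to 8 mm from the near pad and 55 to 78 mm from the far pad. Its thin sides are crushed when a pad presses harder than 60 N.
- spice_jar: Loose round spice jar with a dark lid, 41 mm in diameter, 105 mm high, 0.11 kg, standing between box and far pad. Origin: centre of its underside; z up.
- mug: White mug, 82 mm, 91 mm high: a bystander. Origin: centre of its underside.
- glass: Drinking glass, 81 mm, 91 mm high: a bystander. Origin: centre of its underside.
- tape: Roll of tape lying flat, 96 mm, 25 mm high: a bystander. Origin: centre of its underside.
- egg_timer: Egg timer, 63 mm, 51 mm high: a bystander. Origin: centre of its underside.
Not all that is in view belongs to the job. What is meant by the spice_jar is not green, and is the smaller of those in its own colour.

How it is judged:
By the outcome, as a careful person would: the job done as asked, in the order asked, and still so for the second after the job is handed in, while the arm keeps its last pose, push and grip.
It also fails if it takes over 67 s, if anything falls off the work surface, if the arm or the gripper's body presses on something with over 40 N, if the wrist force passes 120 N, or if a joint passes its speed limit or range.

ROBOT

A 7-joint arm with a two-finger parallel gripper is mounted at the origin on a cart in front of the work surface, level with it; the furniture and walls round the work are solid. World frame = base frame: x ahead of the robot, y to its left, z up, the work surface at z = 0. Lengths are in mm, angles in rad, forces in N, time in s.
With the tool pointing down it reaches from about 400 to 875 mm from the base axis. Payload 19.3 kg.
Tool frame: the origin (TCP) lies on the centre line of the jaws, within the pads' length; the fingertips stand ahead of it and the grasp point (between the pads) is the TCP (manip.nose_length is the z of the fingertips in the tool frame, in mm); z points along the fingers, y is the line along which they close (so a half turn about z gives the same grasp; the last joint's range is limited). The gripper opens to 85 mm and grips with 20 to 120 N. Pads are 22 mm wide; open, the fingers measure 114 mm over their backs; the gripper's body (76 mm by 85 mm) begins 54 mm behind the grasp point. The pads swing forward as they close: fully open they stand 13 mm farther back than shut.
Start: joints at [-1.283, 0.521, -0.036, 1.599, 0.021, 1.021, -0.113], TCP at [218.902, 585.403, 250.291] pointing down, gripper open.
Joint ranges: [-2.91, 2.91], [-0.3, 2.13], [-1.5, 1.42], [0.17, 2.43], [-1.26, 4.41], [0.16, 1.93], [-2.52, 2.52]. Speed limits (rad/s): [1.89, 1.89, 2.39, 2.39, 3.01, 3.01, 3.01].

INTERFACE

Orientations are given as a unit quaternion [x, y, z, w].
In Python, from station import manip, vision gives the robot as it stands.
- The arm moves only by the tool send_rows, never from a script. Its argument "increments" is text: rows parted by semicolons, each of 7 numbers parted by spaces: the opening, from -1 (shut) to 1 (fully open), then the shift along the tool's x, y, z scaled (see below), then the turn, a rotation vector about the tool's x, y, z scaled (see below). In form: gripper dx dy dz rx ry rz; .... A call has 1 to 20 rows; each row is the pose to reach, as a shift and turn from the pose commanded when the call began, along the tool's axes at that moment, turning the shorter way round; what a row does not reach only later rows make up. The controller multiplies each number of a shift by 0.1 m and each number of a turn by pi rad. A row lasts 1/10 s, in which the tool goes at most 50 mm and 8.59 degrees, less where a joint would pass 70% of its speed; a pose out of reach is approached as far as the arm can. A call with a number of a shift or a turn outside -1 to 1 is refused whole. A call with a gripper value outside its range is refused whole. The fingers move at their own pace and stop on an object; "force" is the grip in N (left out, the last holds). Time passes only in rows, so rows that repeat a pose let the fingers close. It gives the time, the measured TCP pose, the force, the opening and the grip force at its end, in the units of the state.
- manip.sense(): the state, without advancing time (a new reading comes with each control period).
- vision.grab_frame(name): name is "side" or "top" or "wrist"; returns a dict with "image" (420x560x3 uint8, red, green, blue), "camera_matrix" (3x3 intrinsics, pixels), "R" (3x3) and "t" (3): a world point X has camera coordinates R X + t; the wrist camera has in their place "mount" (4x4, takes a point from camera to tool coordinates, whose origin is the TCP and whose axes are the flange's). Camera axes: x right, y down, z forward; pixel columns grow to the right and rows downward; lengths in mm; the calibration is good to about 2 mm. A picture is of the moment at which its call begins: read the wrist's pose just before it. There is no depth.
- manip.close_job(): hands the job in; it is judged then, once.
The state is a dict: "t": time; "qpos": joint angles; "qd": joint speeds; "joint_efforts": joint torques, N m; "tool_pos": TCP position; "tool_rot": TCP orientation; "ft_force": force on the tool from outside, world axes, zero at the start; "ft_torque": the same for the moment, N m; "opening": opening from 0.0 (shut) to 1.0 (fully open); "grip_force": force on a finger pad.
Only numpy, scipy, OpenCV 4.12 (cv2) and the standard library are available. Lean on these libraries where they do the work, as an engineer would, in place of code of your own. Each camera call takes 0.05 s, during which the arm holds its last target. There are 200 camera calls.

## Working session

There is one attempt and no reset: what is moved stays moved. The work goes in short steps, Python scripts to look and compute and a tool call to move; the robot and the scene stay as the last step left them, time stands still between calls to the robot, and variables do not carry over. Pictures are saved under pics/ and viewed, at most 10 in all, crops included, and the job is handed in when it is done.

Besides the shell and the picture viewer there is one more tool, called in YAML: its name, and indented under it one key for each argument. send_rows: Moves the arm, as the interface text tells. Its arguments: {"type":"object","properties":{"increments":{"type":"string"},"force":{"type":"number"}},"required":["increments"]}

```bash
mkdir -p pics; ls
python3 - <<'E'
from station import manip, vision
import cv2
s=manip.sense();print(s, manip.nose_length)
for n in ("top","side"):
    f=vision.grab_frame(n);cv2.imwrite(f"pics/{n}0.png",f["image"][:,:,::-1]);print(n,f["camera_matrix"],f["R"],f["t"])
E
```

```text
pics
{'t': 0.0, 'qpos': array([-1.28321005,  0.52201131, -0.03633725,  1.59996434,  0.02122369,
        1.02108396, -0.11279979]), 'qd': array([ 0.00198698,  0.00249421, -0.00087177,  0.00025013, -0.0005743 ,
       -0.00014412,  0.00068091]), 'joint_efforts': array([-5.55326678e-04, -9.27130079e+01,  1.97954558e+00, -3.69920182e+01,
        1.77179935e-02,  8.48570082e-03, -2.05305230e-05]), 'tool_pos': array([218.80582525, 585.13760118, 249.74293268]), 'tool_rot': array([ 1.77935353e-01,  9.84042031e-01, -5.38187785e-04, -5.12081232e-05]), 'ft_force': array([-0.23713897, -0.69175241, -0.52985949]), 'ft_torque': array([ 0.00107447,  0.01720887, -0.01858177]), 'grip_force': 0.0, 'opening': 1.003023073994552} 19.0
top [[396.17542385   0.         277.93353894]
 [  0.         396.17542385 210.90246859]
 [  0.           0.           1.        ]] [[ 4.16388259e-03 -9.99809306e-01 -1.90791411e-02]
 [-9.81208303e-01 -4.04373256e-04 -1.92951035e-01]
 [ 1.92906525e-01  1.95240371e-02 -9.81022877e-01]] [148.97530427 601.85621188 885.87255237]
side [[409.05439486   0.         274.23936411]
 [  0.         409.05439486 211.57459546]
 [  0.           0.           1.        ]] [[-0.96765516 -0.25111483 -0.02418337]
 [-0.09999788  0.46980276 -0.87708938]
 [ 0.23161156 -0.84630178 -0.47971802]] [646.43919433  49.18781368 885.705643  ]
```

View pics/top0.png

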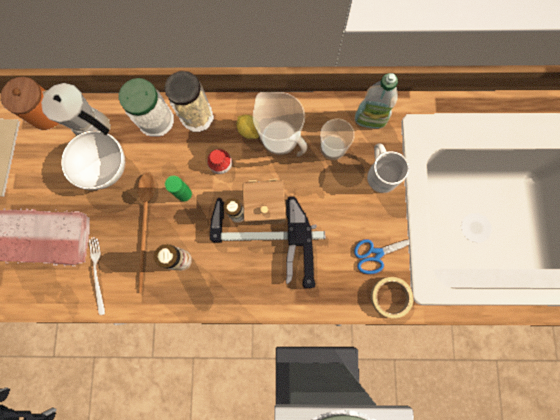

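View pics/side0.png

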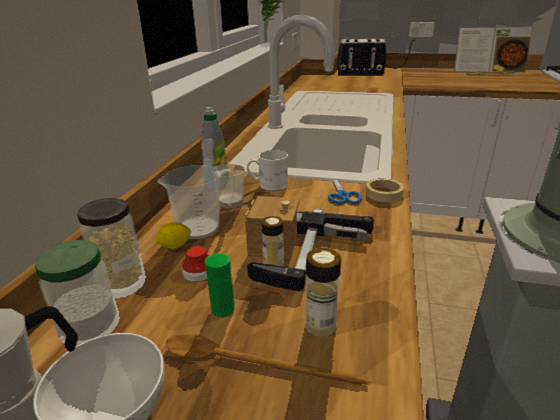

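The clamp's bar runs left to right at v≈237 in the top view, with the far jaw at u≈217, the near jaw at u≈300, and the handle (308,265) and trigger (290,262) toward the robot. The salt box is at (264,200), the small jar's lid at (235,210), and the bigger look-alike jar at (170,257).

```bash
cat > h.py <<'E'
import numpy as np, cv2
from station import manip, vision
def ray(f,u,v,z):
    K,R,t=f["camera_matrix"],f["R"],np.array(f["t"])
    d=R.T@np.linalg.solve(K,[u,v,1.]);c=-R.T@t
    return c+d*(z-c[2])/d[2]
def proj(f,X):
    p=f["camera_matrix"]@(f["R"]@np.asarray(X,float)+f["t"]);return p[:2]/p[2]
def crop(f,u0,v0,w,h,k,name):
    cv2.imwrite(name,cv2.resize(f["image"][v0:v0+h,u0:u0+w,::-1],None,fx=k,fy=k,interpolation=cv2.INTER_CUBIC))
E
python3 - <<'E'
from h import *
f=vision.grab_frame("top");crop(f,200,170,133,125,6,"pics/topc.png") if 0 else crop(f,200,175,133,120,5,"pics/topc.png")
g=vision.grab_frame("side");crop(g,235,185,150,115,5,"pics/sidec.png")
E
```

```text
(no output)
```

View pics/topc.png

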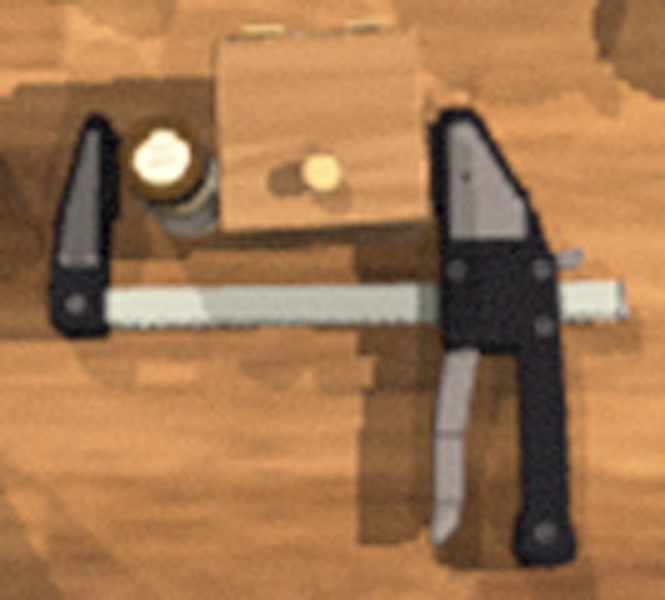

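View pics/sidec.png

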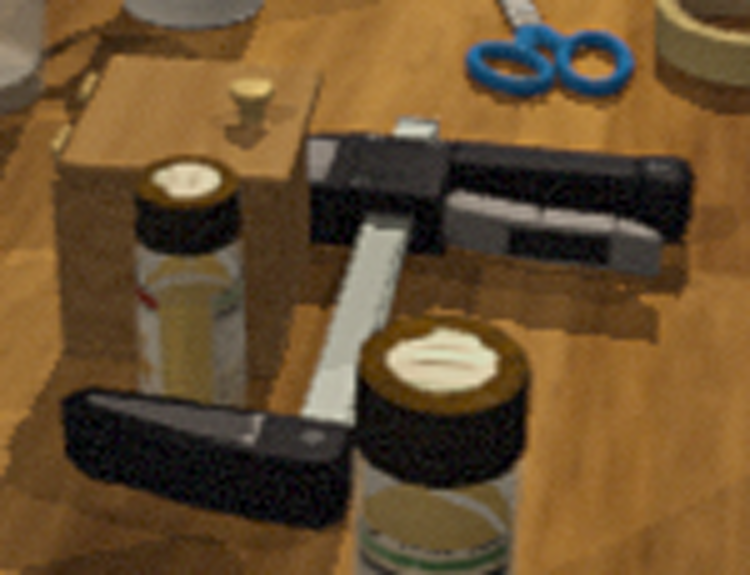

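In the crop: jar lid centre (165,158), housing (442..555, 240..352), bar centreline from (107,306) to (620,300), handle butt end (545,562), trigger tip (440,540). The box lid corners are (218,38), (412,28), (425,222), (222,230). The side view shows the same layout.

Run:
```python
from h import *
f=vision.grab_frame("top");g=vision.grab_frame("side")
P=lambda x,y,z:ray(f,200+x/5-.4,175+y/5-.4,z).round(1)
S=lambda x,y,z:ray(g,235+x/5-.4,185+y/5-.4,z).round(1)
print("cam",-f["R"].T@f["t"])
print("jar",P(165,158,105),S(187,185,105))
for n,a in dict(barL=(107,306,22),barR=(620,300,22),hTL=(442,240,33),hBL=(442,352,33),hBR=(555,352,33),buttend=(545,562,31),hand=(545,440,31),trig=(450,470,28),tip=(440,540,28),screwfar=(76,304,33),farpadT=(115,150,30),nearpadT=(435,125,30)).items(): print(n,P(*a))
print("box",[P(*c,z) for z in(95,) for c in((218,38),(412,28),(425,222),(222,230))])
print("side housing",S(342,135,33),S(443,140,33),S(430,195,33),"bar tail",S(418,120,22),"butt",S(690,165,31),"farscrew",S(313,438,33))
print("box side",[S(*c,95) for c in((128,55),(322,70),(300,178),(62,165))],"big jar",S(440,365,140))
```

```text
cam [419.03540098 131.89446153 988.03233948]
jar [603.6 253.  105. ] [602.5 259.  105. ]
barL [546.5 291.1  22. ]
barR [549.8  38.9  22. ]
hTL [577.7 126.2  33. ]
hBL [522.9 126.2  33. ]
hBR [523.   71.7  33. ]
buttend [423.5  77.5  31. ]
hand [480.9  76.9  31. ]
trig [466.7 122.4  28. ]
tip [433.6 127.2  28. ]
screwfar [546.  304.4  33. ]
farpadT [623.3 288.3  30. ]
nearpadT [636.  129.6  30. ]
box [array([662.9, 231.1,  95. ]), array([667.6, 140.5,  95. ]), array([575.8, 134.3,  95. ]), array([572. , 227.3,  95. ])]
side housing [578.4  80.1  33. ] [532.7  75.3  33. ] [530.8 125.4  33. ] bar tail [549.8  38.4  22. ] butt [423.   71.7  31. ] farscrew [545.1 305.6  33. ]
box side [array([660.2, 140.5,  95. ]), array([576.4, 137.5,  95. ]), array([566.4, 228.2,  95. ]), array([658.5, 237.6,  95. ])] big jar [488.  402.1 140. ]
```

send_rows:
  increments: "1 -0.5 -0.18 0 0 0 0.043;1 -1 -0.37 0 0 0 0.386;1 -1 -0.37 0 0 0 0.386;1 -1 -0.37 0 0 0 0.386;1 -1 -0.37 0 0 0 0.386;1 -1 -0.37 0 0 0 0.386;1 -1 -0.37 0 0 0 0.386;1 -1 -0.37 0 0 0 0.386;1 -1 -0.37 0 0 0 0.386;1 -1 -0.37 0 0 0 0.386"

```text
t: 1.3
tool_pos: [299.4, 515.8, 250.2]
tool_rot: [0.706, 0.708, -0.0, 0.0]
ft_force: [-1.5, -0.2, 0.5]
opening: 0.999
grip_force: 0.0
```

send_rows:
  increments: "1 -0.45 0.5 0 0 0 0;1 -0.87 1 0 0 0 0;1 -0.87 1 0 0 0 0"

```text
t: 1.6
tool_pos: [402.1, 426.1, 250.5]
tool_rot: [0.706, 0.708, 0.0, 0.0]
ft_force: [0.2, 0.5, 0.8]
opening: 1.003
grip_force: 0.0
```

send_rows:
  increments: "1 -0.45 0.5 0 0 0 0;1 -0.87 1 0 0 0 0;1 -0.87 1 0 0 0 0"

```text
t: 1.9
tool_pos: [502.2, 338.7, 250.5]
tool_rot: [0.706, 0.708, 0.0, 0.0]
ft_force: [0.7, -0.0, 0.9]
opening: 1.004
grip_force: 0.0
```

send_rows:
  increments: "1 -0.45 0.5 0 0 0 0;1 -0.85 1 0 0 0 0;1 -0.85 1 0 0 0 0;1 -0.85 1 0 0 0 0;1 -0.85 1 0 0 0 0"

```text
t: 2.4
tool_pos: [599.9, 256.2, 250.0]
tool_rot: [0.706, 0.708, -0.0, -0.0]
ft_force: [-0.6, 0.6, 1.0]
opening: 0.997
grip_force: 0.0
```

Run:
```python
from h import *
s=manip.sense();w=vision.grab_frame("wrist");print(s["t"],s["tool_pos"],s["tool_rot"],w["mount"].round(3))
cv2.imwrite("pics/w1.png",w["image"][:,:,::-1])
from scipy.spatial.transform import Rotation as Ro
Rt=Ro.from_quat(s["tool_rot"]).as_matrix();M=w["mount"]
R=(Rt@M[:3,:3]).T;c=Rt@M[:3,3]+s["tool_pos"]
f=dict(camera_matrix=w["camera_matrix"],R=R,t=-R@c)
np.savez("w1.npz",**f);print("jar px",proj(f,[603,256,105]),proj(f,[603,276,105]),"cam",c)
```

```text
2.4 [599.94745394 256.15839817 249.98851017] [ 7.06383654e-01  7.07829126e-01 -1.83979153e-04 -1.65841304e-04] [[-1.00000e-03 -9.51000e-01 -3.10000e-01  7.98090e+01]
 [ 1.00000e+00 -1.00000e-03 -0.00000e+00  7.05000e-01]
 [ 0.00000e+00 -3.10000e-01  9.51000e-01 -1.22857e+02]
 [ 0.00000e+00  0.00000e+00  0.00000e+00  1.00000e+00]]
jar px [276.22306865 197.57702756] [276.32483366 173.33292481] cam [600.54973341 335.97227409 372.8428241 ]
```

View pics/w1.png

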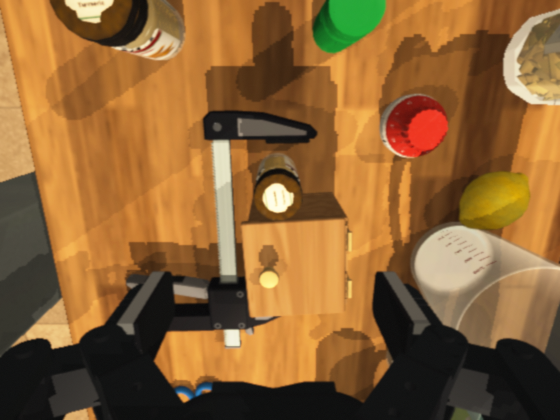

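The wrist view shows the jar lid at (277,195), the box lid's far edge at v≈220 and the far jaw at v≈125, so the jar is at about (604, 258). I'll descend and grip along x.

send_rows:
  increments: "1 0.02 0.04 0.5 0 0 0;1 0.02 0.04 1 0 0 0;1 0.02 0.04 1 0 0 0"

```text
t: 2.75
tool_pos: [599.9, 259.1, 144.8]
tool_rot: [0.706, 0.708, -0.004, -0.002]
ft_force: [-0.1, 0.2, 0.2]
opening: 1.001
grip_force: 0.0
```

send_rows:
  increments: "1 0 0 0.3 0 0 0;1 0 0 0.66 0 0 0;1 0 0 0.66 0 0 0;-1 0 0 0.66 0 0 0;-1 0 0 0.66 0 0 0;-1 0 0 0.66 0 0 0;-1 0 0 0.66 0 0 0;-1 0 0 0.66 0 0 0;-1 0 0 0.66 0 0 0;-1 0 0 0.66 0 0 0;-1 0 0 0.66 0 0 0"
  force: 25

```text
t: 3.85
tool_pos: [604.4, 259.3, 86.4]
tool_rot: [0.707, 0.707, 0.001, 0.0]
ft_force: [-3.3, 0.1, 12.8]
opening: 0.471
grip_force: 25.1
```

send_rows:
  increments: "-1 0 0 -0.2 0 0 0;-1 0 0 -0.5 0 0 0;-1 0 0 -0.8 0 0 0;-1 0 0 -1 0 0 0;-1 0 0 -1 0 0 0;-1 0.1 -0.3 -1 0 0 0;-1 0.2 -0.6 -1 0 0 0;-1 0.3 -0.8 -1 0 0 0;-1 0.37 -1 -1 0 0 0;-1 0.37 -1 -1 0 0 0;-1 0.37 -1 -1 0 0 0"

```text
t: 4.95
tool_pos: [503.6, 295.9, 184.4]
tool_rot: [0.707, 0.707, 0.0, 0.0]
ft_force: [0.7, 0.1, -0.5]
opening: 0.472
grip_force: 26.0
```

Run:
```python
from h import *
s=manip.sense();print(s["t"],s["tool_pos"],s["tool_rot"],s["ft_force"],s["grip_force"],s["opening"])
a=vision.grab_frame("top")["image"];b=vision.grab_frame("side")["image"]
cv2.imwrite("pics/m2.png",np.vstack([a[150:300,100:400],b[150:360,150:450]])[:,:,::-1].repeat(1,0))
```

```text
4.95 [503.5905959  295.88230187 184.36536618] [7.06780678e-01 7.07432732e-01 4.30641482e-05 2.92684191e-05] [ 0.6787996   0.13459166 -0.53490049] 26.030070707201958 0.4716352473157482
```

View pics/m2.png

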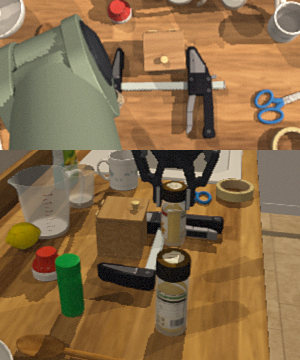

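The jar hangs upright in the gripper, and the box and clamp haven't moved. Now to set it down.

send_rows:
  increments: "-1 0 -0.32 0 0 0 0;-1 0 -0.32 0.3 0 0 0;-1 0 -0.32 0.6 0 0 0;-1 0 -0.32 0.8 0 0 0;-1 0 -0.32 0.9 0 0 0;-1 0 -0.32 0.94 0 0 0;-1 0 -0.32 0.96 0 0 0;-1 0 -0.32 0.97 0 0 0;-1 0 -0.32 0.97 0 0 0"

```text
t: 5.95
tool_pos: [472.0, 296.0, 87.9]
tool_rot: [0.707, 0.707, 0.0, 0.0]
ft_force: [-0.6, -0.1, -1.4]
opening: 0.468
grip_force: 26.2
```

send_rows:
  increments: "-1 0 0 0.01 0 0 0;-1 0 0 0.02 0 0 0;-1 0 0 0.03 0 0 0;-1 0 0 0.03 0 0 0"

```text
t: 6.35
tool_pos: [472.1, 296.4, 86.0]
tool_rot: [0.707, 0.707, 0.001, -0.0]
ft_force: [-6.4, -2.2, 29.8]
opening: 0.47
grip_force: 29.5
```

send_rows:
  increments: "-1 0 0 -0.015 0 0 0;-1 0 0 -0.015 0 0 0;0.2 0 0 -0.015 0 0 0;0.3 0 0 -0.015 0 0 0;1 0 0 -0.015 0 0 0;1 0 0 -0.015 0 0 0;1 0 0 -0.015 0 0 0;1 0 0 -0.3 0 0 0;1 0 0 -0.8 0 0 0;1 0 0 -1 0 0 0;1 0 0 -1 0 0 0"

```text
t: 7.45
tool_pos: [472.8, 296.5, 187.2]
tool_rot: [0.707, 0.707, 0.002, 0.0]
ft_force: [0.1, 1.1, -0.9]
opening: 0.998
grip_force: 0.0
```

send_rows:
  increments: "1 -0.5 0 0 0 0 -0.04;1 -1 -0.03 0 0 0 -0.504;1 -1 -0.03 0 0 0 -0.504;1 -1 -0.03 0 0 0 -0.504;1 -1 -0.03 0 0 0 -0.504;1 -1 -0.03 0 0 0 -0.504;1 -1 -0.03 0 0 0 -0.504;1 -1 -0.03 0 0 0 -0.504;1 -1 -0.03 0 0 0 -0.504;1 -1 -0.03 0 0 0 -0.504;1 -1 -0.03 0 0 0 -0.504;1 -1 -0.03 0 0 0 -0.504;1 -1 -0.03 0 0 0 -0.504"

```text
t: 8.75
tool_pos: [468.5, 195.6, 183.8]
tool_rot: [-0.005, 1.0, -0.0, -0.0]
ft_force: [-0.7, -0.3, 0.7]
opening: 1.003
grip_force: 0.0
```

send_rows:
  increments: "1 0 -0.5 0 0 0 0;1 0 -0.98 0 0 0 0;1 0 -0.98 0 0 0 0;1 0 -0.98 0 0 0 0;1 0 -0.98 0 0 0 0"

```text
t: 9.25
tool_pos: [470.0, 98.7, 184.2]
tool_rot: [-0.006, 1.0, 0.0, 0.0]
ft_force: [-0.3, -0.3, 0.9]
opening: 1.001
grip_force: 0.0
```

```bash
cat >> h.py <<'E'
from scipy.spatial.transform import Rotation as Ro
def wrist():
    s=manip.sense();w=vision.grab_frame("wrist")
    Rt=Ro.from_quat(s["tool_rot"]).as_matrix();M=w["mount"]
    R=(Rt@M[:3,:3]).T;c=Rt@M[:3,3]+s["tool_pos"]
    return dict(image=w["image"],camera_matrix=w["camera_matrix"],R=R,t=-R@c)
E
python3 - <<'E'
from h import *
s=manip.sense();print(s["t"],s["tool_pos"],s["tool_rot"],s["qpos"].round(2))
f=wrist();cv2.imwrite("pics/w3.png",f["image"][:,:,::-1]);np.savez("w3.npz",**f)
E
```

```text
9.25 [469.96369529  98.65570732 184.23108515] [-6.09796724e-03  9.99981389e-01  1.89708254e-04  8.33642373e-06] [-0.26  0.39 -0.09  2.03  0.05  0.72  1.2 ]
```

View pics/w3.png

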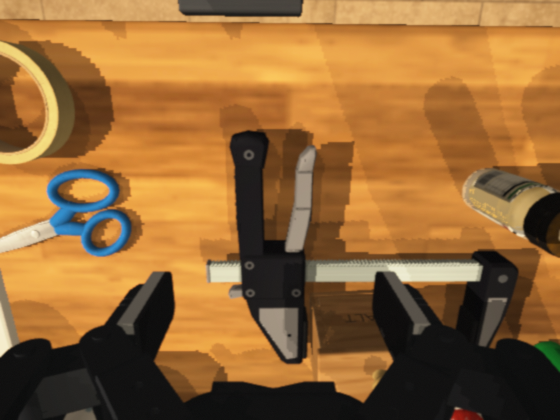

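The wrist view shows the handle (236..262 at v≈205), trigger (292..312), bar at v≈270, and the jar standing at the right (≈(480,185) at its base).

Run:
```python
from h import *
f=dict(np.load("w3.npz"))
for n,a in dict(handL=(236,205,18),handLt=(236,205,31),handR=(261,205,31),trigL=(292,205,28),trigR=(312,205,28),trigtip=(309,148,28),butt=(249,132,31),barL=(208,270,22),barR=(475,272,22),housR=(306,262,33),housL=(242,262,33),jarbase=(474,185,0)).items(): print(n,ray(f,*a).round(1))
print(proj(f,[469,97,24]))
```

```text
handL [484.5  66.3  18. ]
handLt [480.3  67.7  31. ]
handR [480.   88.7  31. ]
trigL [480.7 114.9  28. ]
trigR [480.5 131.9  28. ]
trigtip [432.3 127.2  28. ]
butt [419.9  79.3  31. ]
barL [546.6  39.5  22. ]
barR [545.9 286.5  22. ]
housR [531.7 128.4  33. ]
housL [532.3  72.1  33. ]
jarbase [468.6 282.9   0. ]
[271.03422222 190.20224734]
```

send_rows:
  increments: "1 0.01 0.01 0.5 0 0 0;1 0.01 0.01 1 0 0 0;1 0.01 0.01 1 0 0 0;1 0.01 0.01 1 0 0 0"

```text
t: 9.7
tool_pos: [468.7, 99.4, 84.8]
tool_rot: [-0.007, 1.0, -0.0, -0.001]
ft_force: [0.3, 0.5, 0.9]
opening: 1.0
grip_force: 0.0
```

send_rows:
  increments: "1 0 0 0.3 0 0 0;1 0 0 0.5 0 0 0;1 0 0 0.61 0 0 0;1 0 0 0.61 0 0 0;1 0 0 0.61 0 0 0"

```text
t: 10.2
tool_pos: [469.9, 99.1, 24.9]
tool_rot: [-0.006, 1.0, 0.0, 0.001]
ft_force: [1.0, -0.7, -0.5]
opening: 0.996
grip_force: 0.0
```

send_rows:
  increments: "0.55 0 0 0 0 0 0;0.55 0 0 0 0 0 0;0.55 0 0 0 0 0 0;0.45 0 -0.02 0 0 0 0;0.35 0 -0.04 0 0 0 0;0.25 0 -0.06 0 0 0 0;0.15 0 -0.08 0 0 0 0;0.05 0 -0.1 0 0 0 0;-0.05 0 -0.12 0 0 0 0;-0.15 0 -0.13 0 0 0 0;-0.2 0 -0.13 0 0 0 0;-0.2 0 -0.13 0 0 0 0"
  force: 20

```text
t: 11.4
tool_pos: [469.3, 85.8, 23.6]
tool_rot: [-0.007, 1.0, 0.0, 0.0]
ft_force: [-2.6, 2.3, 12.4]
opening: 0.448
grip_force: 20.2
```

Run:
```python
from h import *
s=manip.sense();print(s["t"],s["tool_pos"],s["ft_force"],s["opening"],s["grip_force"])
f=wrist();np.savez("w4.npz",**f);g=vision.grab_frame("top")
im=np.vstack([f["image"][100:360],cv2.resize(g["image"][175:300,180:340],(560,438))])
cv2.imwrite("pics/w4.png",cv2.resize(im,None,fx=.85,fy=.85)[:,:,::-1])
```

```text
11.4 [469.30820851  85.75994458  23.59288145] [-2.57028075  2.29806528 12.42970816] 0.44825535302734426 20.220159380114637
```

View pics/w4.png

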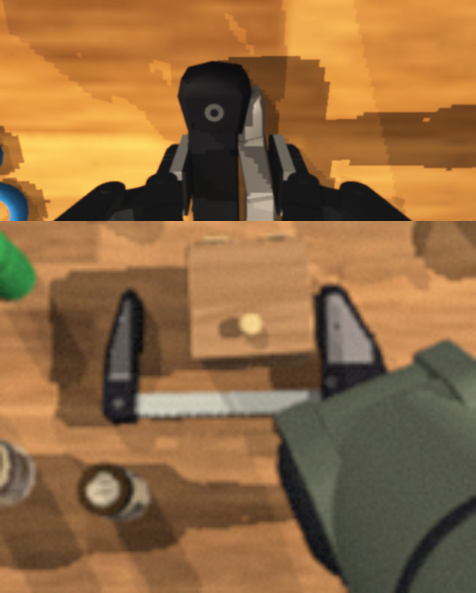

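The squeeze reached the stop (38 mm), the far jaw advanced, and the jar stands upright at the free spot (≈(105,490) in the composite). Next, the pumping cycles.

send_rows:
  increments: "0.05 0 0.02 0 0 0 0;0.2 0 0.05 0 0 0 0;0.35 0 0.08 0 0 0 0;0.5 0 0.11 0 0 0 0;0.65 0 0.13 0 0 0 0;0.7 0 0.14 0 0 0 0;0.7 0 0.14 0 0 0 0;0.7 0 0.14 0 0 0 0;0.55 0 0.13 0 0 0 0;0.43 0 0.11 0 0 0 0;0.31 0 0.09 0 0 0 0;0.19 0 0.07 0 0 0 0;0.07 0 0.04 0 0 0 0;-0.05 0 0.02 0 0 0 0;-0.15 0 0 0 0 0 0;-0.2 0 0 0 0 0 0;-0.2 0 0 0 0 0 0"

```text
t: 13.2
tool_pos: [469.4, 86.4, 23.7]
tool_rot: [-0.007, 1.0, 0.0, 0.0]
ft_force: [-2.5, 3.7, 12.4]
opening: 0.446
grip_force: 21.5
```

```bash
cat > chk.py <<'E'
from h import *
import sys
s=manip.sense();print(s["t"],s["tool_pos"],s["opening"]*85,s["grip_force"])
g=vision.grab_frame("top");np.savez(sys.argv[1],**g)
i=g["image"].astype(int)
# steel bar row profile and jaw edges along rows through the jaw (dark) v=205..228
d=(i.max(2)<60)[195:240,180:330]
n,l,st,c=cv2.connectedComponentsWithStats(d.astype(np.uint8))
for k in range(1,n):
    if st[k,4]>60: print("dark blob",st[k,:4]+[180,195,0,0],c[k]+[180,195])
w=((i.min(2)>1.0*i[:,:,0]-60)&(i[:,:,0]>120))[230:245,180:340]
ys,xs=np.nonzero(w);print("bar u",xs.min()+180,xs.max()+180)
E
python3 chk.py t1.npz
python3 - <<'E'
import numpy as np
E
```

```text
13.2 [469.39030949  86.35063859  23.69364498] 37.88122137529179 21.463133302750066
dark blob [219 198  14  42] [226.15827338 220.98561151]
dark blob [286 197  23  38] [294.23684211 219.33834586]
bar u 230 339
```

send_rows:
  increments: "0.05 0 0.02 0 0 0 0;0.2 0 0.05 0 0 0 0;0.35 0 0.08 0 0 0 0;0.5 0 0.11 0 0 0 0;0.65 0 0.13 0 0 0 0;0.7 0 0.14 0 0 0 0;0.7 0 0.14 0 0 0 0;0.7 0 0.14 0 0 0 0;0.55 0 0.13 0 0 0 0;0.43 0 0.11 0 0 0 0;0.31 0 0.09 0 0 0 0;0.19 0 0.07 0 0 0 0;0.07 0 0.04 0 0 0 0;-0.05 0 0.02 0 0 0 0;-0.15 0 0 0 0 0 0;-0.2 0 0 0 0 0 0;-0.2 0 0 0 0 0 0"

```text
t: 14.95
tool_pos: [469.3, 86.2, 23.7]
tool_rot: [-0.007, 1.0, 0.0, 0.0]
ft_force: [-3.1, 3.4, 13.5]
opening: 0.448
grip_force: 21.4
```

send_rows:
  increments: "0.05 0 0.02 0 0 0 0;0.2 0 0.05 0 0 0 0;0.35 0 0.08 0 0 0 0;0.5 0 0.11 0 0 0 0;0.65 0 0.13 0 0 0 0;0.7 0 0.14 0 0 0 0;0.7 0 0.14 0 0 0 0;0.7 0 0.14 0 0 0 0;0.55 0 0.13 0 0 0 0;0.43 0 0.11 0 0 0 0;0.31 0 0.09 0 0 0 0;0.19 0 0.07 0 0 0 0;0.07 0 0.04 0 0 0 0;-0.05 0 0.02 0 0 0 0;-0.15 0 0 0 0 0 0;-0.2 0 0 0 0 0 0;-0.2 0 0 0 0 0 0"

```text
t: 16.65
tool_pos: [469.3, 86.3, 23.7]
tool_rot: [-0.007, 1.0, 0.0, 0.0]
ft_force: [-2.7, 3.5, 13.6]
opening: 0.449
grip_force: 21.3
```

```bash
python3 chk.py t2.npz
python3 - <<'E'
from h import *
g=dict(np.load("t2.npz"))
# box lid far edge vs jaw: enlarged intensities along row v=210 and 222
for v in(203,212): print(v,[tuple(int(x) for x in p) for p in g["image"][v,222:252]])
E
```

```text
16.65 [469.33729152  86.28365993  23.67609859] 38.12680683309569 21.33496115624439
dark blob [228 197  14  43] [234.86642599 220.51624549]
dark blob [287 197  23  38] [294.54651163 220.32170543]
bar u 239 339
203 [(127, 91, 60), (118, 83, 46), (126, 87, 56), (122, 86, 53), (121, 88, 55), (124, 89, 58), (128, 90, 58), (125, 89, 54), (128, 87, 54), (129, 93, 58), (93, 65, 44), (35, 27, 25), (61, 58, 58), (94, 87, 83), (87, 82, 80), (57, 55, 53), (25, 11, 18), (18, 13, 10), (22, 23, 23), (54, 41, 23), (99, 70, 42), (136, 95, 64), (169, 122, 79), (187, 135, 88), (182, 130, 85), (183, 131, 84), (187, 132, 91), (185, 135, 86), (190, 139, 93), (187, 134, 85)]
212 [(114, 80, 52), (114, 80, 53), (115, 78, 49), (111, 78, 47), (114, 80, 47), (119, 86, 59), (121, 86, 55), (100, 71, 49), (52, 42, 34), (29, 30, 31), (81, 77, 72), (98, 92, 85), (97, 92, 88), (100, 94, 91), (81, 77, 72), (48, 48, 47), (36, 29, 30), (25, 22, 28), (29, 25, 26), (49, 36, 21), (78, 56, 36), (101, 76, 53), (175, 126, 84), (202, 149, 99), (198, 144, 93), (203, 146, 101), (202, 147, 99), (202, 149, 102), (195, 142, 96), (202, 147, 99)]
```

send_rows:
  increments: "0.05 0 0.02 0 0 0 0;0.2 0 0.05 0 0 0 0;0.35 0 0.08 0 0 0 0;0.5 0 0.11 0 0 0 0;0.65 0 0.13 0 0 0 0;0.7 0 0.14 0 0 0 0;0.7 0 0.14 0 0 0 0;0.7 0 0.14 0 0 0 0;0.55 0 0.13 0 0 0 0;0.43 0 0.11 0 0 0 0;0.31 0 0.09 0 0 0 0;0.19 0 0.07 0 0 0 0;0.07 0 0.04 0 0 0 0;-0.05 0 0.02 0 0 0 0;-0.15 0 0 0 0 0 0;-0.2 0 0 0 0 0 0;-0.2 0 0 0 0 0 0"

```text
t: 18.4
tool_pos: [469.3, 86.3, 23.7]
tool_rot: [-0.007, 1.0, 0.0, 0.0]
ft_force: [-3.0, 3.2, 12.0]
opening: 0.44
grip_force: 21.2
```

```bash
python3 chk.py t3.npz
python3 - <<'E'
from h import *
g=dict(np.load("t3.npz"));b=dict(np.load("t2.npz"))
s=vision.grab_frame("side")
im=np.hstack([cv2.resize(g["image"][175:255,210:330],None,fx=3.3,fy=3.3),cv2.resize(s["image"][185:265,235:355],None,fx=3.3,fy=3.3)])
cv2.imwrite("pics/t3.png",im[:,:,::-1])
for v in(203,212): print([int(p[0]) for p in g["image"][v,235:252]])
E
```

```text
18.4 [469.30929658  86.26589702  23.69447516] 37.38416346685642 21.19346277031582
dark blob [232 196  12  44] [238.00900901 223.87387387]
dark blob [287 196  23  39] [294.58687259 219.99227799]
bar u 243 339
[129, 99, 54, 39, 84, 98, 67, 39, 123, 175, 185, 186, 184, 183, 189, 190, 190]
[26, 63, 89, 95, 97, 94, 63, 23, 65, 174, 207, 202, 192, 198, 202, 199, 200]
```

View pics/t3.png

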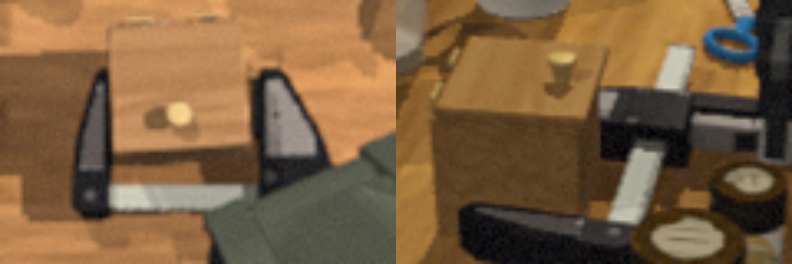

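The far jaw is now a few mm short of the box's far wall (u≈108 in the crop), with a small gap left at the near pad. I'll do the next stroke in two parts.

send_rows:
  increments: "0.05 0 0.02 0 0 0 0;0.2 0 0.05 0 0 0 0;0.35 0 0.08 0 0 0 0;0.5 0 0.11 0 0 0 0;0.65 0 0.13 0 0 0 0;0.7 0 0.14 0 0 0 0;0.7 0 0.14 0 0 0 0;0.7 0 0.14 0 0 0 0;0.55 0 0.13 0 0 0 0;0.43 0 0.11 0 0 0 0;0.31 0 0.09 0 0 0 0;0.25 0 0.08 0 0 0 0;0.25 0 0.08 0 0 0 0"

```text
t: 19.8
tool_pos: [469.0, 93.6, 23.4]
tool_rot: [-0.006, 1.0, 0.0, -0.0]
ft_force: [-1.6, -0.0, 3.4]
opening: 0.624
grip_force: 3.1
```

send_rows:
  increments: "0.2 0 -0.01 0 0 0 0;0.15 0 -0.02 0 0 0 0;0.1 0 -0.03 0 0 0 0;0.05 0 -0.04 0 0 0 0;0.05 0 -0.04 0 0 0 0"

```text
t: 20.3
tool_pos: [469.4, 90.2, 23.5]
tool_rot: [-0.007, 1.0, 0.0, 0.0]
ft_force: [-0.5, 3.0, 5.2]
opening: 0.528
grip_force: 3.6
```

send_rows:
  increments: "0 0 -0.01 0 0 0 0;-0.05 0 -0.02 0 0 0 0;-0.1 0 -0.03 0 0 0 0;-0.15 0 -0.04 0 0 0 0;-0.2 0 -0.04 0 0 0 0;-0.2 0 -0.04 0 0 0 0"

```text
t: 20.9
tool_pos: [469.7, 87.2, 23.8]
tool_rot: [-0.007, 1.0, 0.001, 0.001]
ft_force: [-3.2, 8.4, 13.8]
opening: 0.445
grip_force: 19.6
```

```bash
python3 chk.py t4.npz;python3 - <<'E'
from h import *
g=dict(np.load("t4.npz"))
for v in(203,212): print([int(p[0]) for p in g["image"][v,235:252]],[int(p[0]) for p in g["image"][v,278:295]])
g=dict(np.load("t3.npz"))
for v in(203,212): print([int(p[0]) for p in g["image"][v,235:252]],[int(p[0]) for p in g["image"][v,278:295]])
E
```

```text
20.9 [469.68015343  87.16376694  23.76717124] 37.838336426595035 19.61009832622949
dark blob [287 196  23  39] [294.60150376 220.36842105]
dark blob [236 197  11  43] [240.48044693 226.51396648]
bar u 246 339
[122, 125, 131, 129, 105, 55, 42, 76, 89, 133, 172, 185, 183, 187, 183, 187, 185] [199, 201, 200, 201, 204, 205, 201, 171, 93, 24, 33, 107, 137, 133, 138, 147, 153]
[123, 121, 77, 33, 65, 93, 96, 94, 95, 84, 171, 208, 203, 192, 195, 200, 199] [185, 189, 187, 188, 188, 190, 191, 198, 146, 51, 21, 82, 125, 138, 136, 141, 134]
[129, 99, 54, 39, 84, 98, 67, 39, 123, 175, 185, 186, 184, 183, 189, 190, 190] [199, 203, 202, 199, 204, 203, 181, 127, 64, 35, 24, 36, 88, 130, 136, 150, 158]
[26, 63, 89, 95, 97, 94, 63, 23, 65, 174, 207, 202, 192, 198, 202, 199, 200] [184, 185, 181, 184, 183, 183, 195, 152, 68, 37, 29, 24, 78, 120, 136, 132, 146]
```

send_rows:
  increments: "0.05 0 0.02 0 0 0 0;0.2 0 0.05 0 0 0 0;0.35 0 0.08 0 0 0 0;0.5 0 0.11 0 0 0 0;0.65 0 0.13 0 0 0 0;0.7 0 0.14 0 0 0 0;0.7 0 0.14 0 0 0 0;0.7 0 0.14 0 0 0 0;0.55 0 0.13 0 0 0 0;0.5 0 0.12 0 0 0 0;0.45 0 0.11 0 0 0 0;0.4 0 0.1 0 0 0 0;0.4 0 0.1 0 0 0 0"

```text
t: 22.25
tool_pos: [469.0, 95.6, 23.3]
tool_rot: [-0.006, 1.0, -0.0, -0.0]
ft_force: [-1.1, 2.0, 0.8]
opening: 0.703
grip_force: 0.9
```

send_rows:
  increments: "0.35 0 -0.01 0 0 0 0;0.3 0 -0.02 0 0 0 0;0.25 0 -0.03 0 0 0 0;0.25 0 -0.03 0 0 0 0"

```text
t: 22.65
tool_pos: [469.3, 93.1, 23.5]
tool_rot: [-0.007, 1.0, 0.0, 0.0]
ft_force: [-2.3, 3.8, 6.6]
opening: 0.627
grip_force: 5.3
```

send_rows:
  increments: "0.2 0 -0.01 0 0 0 0;0.15 0 -0.02 0 0 0 0;0.1 0 -0.03 0 0 0 0;0.1 0 -0.03 0 0 0 0"

```text
t: 23.05
tool_pos: [469.2, 91.4, 23.9]
tool_rot: [-0.008, 1.0, 0.001, 0.0]
ft_force: [-7.2, 12.0, 19.9]
opening: 0.585
grip_force: 17.9
```

send_rows:
  increments: "0 0 0.01 -0.01 0 0 0;-0.2 0 0.02 -0.01 0 0 0;-0.5 0 0.02 -0.01 0 0 0;-0.5 0 0.02 -0.01 0 0 0;-0.5 0 0.02 -0.01 0 0 0;-0.5 0 0.02 -0.01 0 0 0"
  force: 22

```text
t: 23.65
tool_pos: [468.9, 91.8, 24.2]
tool_rot: [-0.006, 1.0, -0.0, -0.0]
ft_force: [-2.7, 2.8, 0.2]
opening: 0.583
grip_force: 23.3
```

```bash
python3 chk.py t5.npz
python3 - <<'E'
from h import *
g=dict(np.load("t5.npz"));s=vision.grab_frame("side")
im=np.hstack([cv2.resize(g["image"][175:275,205:325],None,fx=3.3,fy=3.3),cv2.resize(s["image"][185:285,235:355],None,fx=3.3,fy=3.3)])
cv2.imwrite("pics/t5.png",im[:,:,::-1]);print(manip.sense()["ft_force"])
E
```

```text
23.65 [468.91478188  91.7517851   24.20103917] 49.55989133992897 23.256182297773194
dark blob [287 196  22  38] [294.24576271 219.61016949]
dark blob [236 198  12  42] [241.00555556 227.2       ]
bar u 247 339
[-2.71960518  2.66203102 -1.33431761]
```

View pics/t5.png

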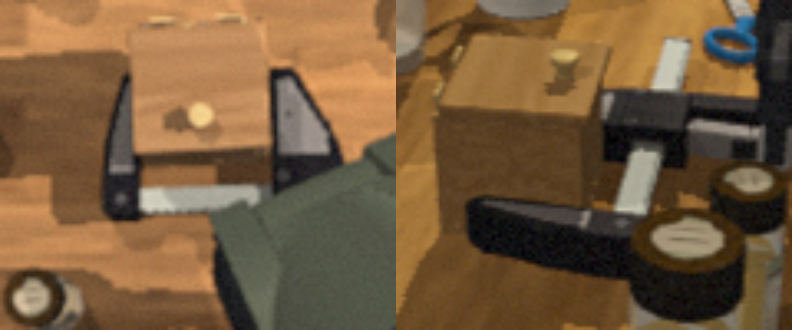

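The trigger has stopped part way (49.6 mm across) at a steady 23 N. The box sits upright between both pads and the jar is standing clear, so I'll hand in.

```bash
python3 -c "
from station import manip
print(manip.close_job())"
```

```text
the job is handed in; nothing more can be done
None
```

I handed the job in at about 24 s. The jar stands upright on the free spot, clear of the clamp, and the box is upright between both pads. The trigger is still squeezed at about 23 N, which by the given rule puts roughly 36 N on the box, under the 60 N crush limit.

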